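# Roll a record weight up its rack lane

### The arm

A 7-joint arm with a two-finger parallel gripper is mounted at the origin on the work surface. World frame = base frame: x ahead of the robot, y to its left, z up, the work surface at z = 0. Lengths are in m, angles in rad, forces in N, time in s.
With the tool pointing down it reaches from about 0.35 to 0.9 m from the base axis. Payload 8.1 kg.
Tool frame: the origin (TCP) lies midway between the tips of the shut fingers; the grasp point (between the pads) lies behind it (arm.tcp_to_grasp is the z of the grasp point in the tool frame, in m); z points along the fingers, y is the line along which they close (so a half turn about z gives the same grasp; the last joint's range is limited). The gripper opens to 92 mm and grips with 3 to 60 N. Pads are 19 mm wide; open, the fingers measure 130 mm over their backs; the gripper's body (75 mm by 190 mm) begins 47 mm behind the grasp point.
Start: joints at [-1.269, 0.434, 0.025, 1.573, -0.012, 1.134, -0.075], TCP at [0.246, 0.574, 0.227] pointing down, gripper open.
Joint ranges: [-2.62, 2.62], [-0.44, 2.09], [-1.27, 1.32], [0.08, 2.57], [-1.32, 4.46], [0.12, 2], [-2.74, 2.74]. Speed limits (rad/s): [2.22, 2.22, 3.01, 3.01, 3.14, 3.14, 3.14].

### API

Orientations are given as a rotation vector (axis times angle).
In Python, from cell import readout, vision, arm gives the robot as it stands.
- The arm moves only by the tool carry_out, never from a script. Its argument "increments" is one flat list of numbers, 6 for each row, row after row: the shift along the world's x, y, z in mm, then the turn, a rotation vector about the world's x, y, z in rad. In form: [tx, ty, tz, wx, wy, wz, tx, ty, tz, wx, wy, wz, ...]. A call has 1 to 20 rows; each row shifts and turns the commanded pose from where the row before left it; what a row does not reach is not made up. A row lasts 1/8 s, in which the tool goes at most 62.5 mm and 10.7 degrees, less where a joint would pass 70% of its speed; a pose out of reach is approached as far as the arm can. A call with a gripper value outside its range is refused whole. "grip" is the closure, from 0 (fully open) to 1 (shut), set as the call begins (left out, the last holds). The fingers move at their own pace and stop on an object; "newtons" is the grip in N (left out, the last holds). Time passes only in rows, so rows that do not move let the fingers close. It gives the time, the measured TCP pose, the force, the opening and the grip force at its end, in the units of the state.
- readout.observe(): the state, without advancing time (a new reading comes with each control period).
- vision.get_image(name): name is "side" or "top" or "wrist"; returns the picture (384x512x3 uint8, red, green, blue); there is no depth.
- vision.calibration(name): a dict with "fov_y" (degrees; the focal length in pixels is half the picture's height over the tangent of half this angle, whatever the lens; pixels are square), "cx", "cy" (the principal point, pixels), "k1" (the pictures are not rectified: a ray, as slopes to the right and down, at radius r is drawn at 1 + k1 r^2 times it, then the intrinsics apply), "pose" (4x4, takes a point from camera to world coordinates). Camera axes: x right, y up, looking along -z (the intrinsics and any distortion apply to the point x, -y, -z); pixel columns grow to the right and rows downward; lengths in m; the calibration is good to about 2 mm. A picture is of the moment at which its call begins: read the wrist's pose just before it. calibration takes no time and is no camera call; for the wrist camera it gives the pose at the moment of the call.
- arm.sign_off(): hands the job in; it is judged then, once.
The state is a dict: "clock": time; "joints": joint angles; "dq": joint speeds; "joint_efforts": joint torques, N m; "position": TCP position; "ee_rot": TCP orientation; "force": force on the tool from outside, world axes, zero at the start; "ft_torque": the same for the moment, N m; "width": opening from 0.0 (shut) to 1.0 (fully open); "gripper_force": force on a finger pad.
Only numpy, scipy, OpenCV 4.12 (cv2) and the standard library are available. Lean on these libraries where they do the work, as an engineer would, in place of code of your own. Each camera call takes 0.05 s, during which the arm holds its last target. There are 200 camera calls.

### The job

On the two-lane sloped rack, push the plain smooth drum (not the waisted spool next to it) up its lane with the fingertips, over the crest, so that it settles against the tall stop at the upper end and cannot roll back. Push it gently, without flicking it or letting it crash back down; do not lift it, and leave the spool and everything else on the bench where they are. Finish with the hand clear.

Things in the scene. Friction and masses are not known exactly. Their poses are not given: they have to be found in the camera images.
- rack: Fixed rack: two parallel open black gutters (lanes) on a 290 x 150 x 12 mm plywood base. Origin: centre of the base's underside, on the bench; +x points uphill along the lanes, z up. Lane centre lines at local y = +37.5 and -37.5 mm, 44 mm wide inside; side walls 4 mm thick, standing 14 mm above the floor.
- low_lip (a point): Rack's lower end: top edge of the low lips that close both lanes, midway between them; local x = -125 mm, 37 mm above the bench. Lip 6 mm thick, 12 mm above the lane floor (25 mm above the bench here), so a finger above it reaches behind a roller. From here the floor climbs at 8 degrees.
- crest (a point): Crest of the lane floors, midway between the lanes: local x = +65 mm, 51.7 mm above the bench. A roller let go below it rolls back; once past it, it rolls on down a 10 degree slope to the stop by itself.
- upper_stop (a point): Top edge of the face of the tall plywood stops at the upper end, midway between the lanes: local x = +125 mm, 86 mm above the bench, 8 mm thick. A roller resting against a stop has its centre at local x = +100 mm, 71 mm above the bench.
- drum_center (a point): Centre of the plain smooth polished steel drum, a record weight: cylinder 50 mm diameter, 40 mm long, about 0.3 to 0.55 kg, free to roll, lying across its lane (either one) and resting on the low lip, centre at the rack's local x = -105 mm, 53 mm above the bench. Its own y axis is the roll axis; the point does not shift as it rolls.
- spool_center (a point): Centre of the waisted steel spool, an isolation foot: same 50 mm diameter and 40 mm length, but with an 18 mm wide groove down to 26 mm diameter round its middle; resting at the foot of the other lane. To be left there.
- screwdriver: Screwdriver 170 mm long lying on the bench along one side of the rack; origin under its middle. Leave alone.
- fluid: Small bottle, 34 mm diameter, 75 mm tall, standing beside the rack; origin at the centre of its underside. Leave alone.
- clamp: Aluminium record clamp, 60 mm diameter base with a knob, 34 mm tall, beside the rack; origin at the centre of its underside. Leave alone.
- mug: White mug, 76 mm diameter, 90 mm tall, on the bench; origin at the centre of its underside. Leave alone.
- brush: Wooden record brush block 100 x 30 x 30 mm on the bench; origin at the centre of its underside. Leave alone.
- adapter: Aluminium ring 38 mm diameter, 12 mm high, on the bench beyond the upper end of the rack; origin at the centre of its underside. Leave alone.
- tin: Small jar 56 mm diameter, 35 mm tall, on the bench; origin at the centre of its underside. Leave alone.
There are look-alikes about, which are no part of the job. What is shaped like the part that bears drum_center but blue or purple is not meant.

How it is judged:
By the outcome, as a careful person would: the job done as asked, in the order asked, and still so for the second after the job is handed in, with the robot touching nothing.
It also fails if it takes over 40 s, if anything falls off the work surface, if the arm or the gripper's body presses on something with over 40 N, if the wrist force passes 120 N, or if a joint passes its speed limit or range.

## Working session

There is one attempt and no reset: what is moved stays moved. The work goes in short steps, Python scripts to look and compute and a tool call to move; the robot and the scene stay as the last step left them, time stands still between calls to the robot, and variables do not carry over. Pictures are saved under pics/ and viewed, at most 10 in all, crops included, and the job is handed in when it is done.

Besides the shell and the picture viewer there is one more tool, called after "Emit:" in YAML: its name, and indented under it one key for each argument. carry_out: Moves the arm, as the interface text tells. Its arguments: {"type":"object","properties":{"increments":{"type":"array","items":{"type":"number"}},"grip":{"type":"number"},"newtons":{"type":"number"}},"required":["increments"]}

```bash
mkdir -p pics; python3 - <<'E'
from cell import readout, vision, arm
import cv2
s=readout.observe();print(s, arm.tcp_to_grasp)
for n in("top","side"):
    im=vision.get_image(n);cv2.imwrite(f"pics/{n}0.png",im[:,:,::-1]);c=vision.calibration(n);print(n,c)
E
```

```text
{'clock': 0.0, 'joints': array([-1.26860166,  0.43520952,  0.02496011,  1.57409921, -0.01160998,
        1.1340256 , -0.07511306]), 'dq': array([ 0.00096768, -0.00086448,  0.00137253,  0.00070771, -0.00064428,
        0.00067099, -0.00092607]), 'joint_efforts': array([ 5.09475376e-04, -6.67841434e+01,  9.85242650e-01, -3.14464688e+01,
       -6.03937916e-02,  4.27354651e-02,  1.71571951e-04]), 'position': array([0.24598094, 0.57398893, 0.22595239]), 'ee_rot': array([-6.31594779e-01, -3.07725130e+00,  2.48955502e-03]), 'force': array([-0.19694827,  0.05327814, -0.38798856]), 'ft_torque': array([ 0.00244658, -0.01166083, -0.00725674]), 'gripper_force': 0.0, 'width': 0.9988853689463534} -0.0188
top {'fov_y': 57.547492971019544, 'cx': 252.8384180468271, 'cy': 198.21018622503632, 'k1': -0.02952664721067903, 'pose': array([[ 0.01288341,  0.9985718 , -0.05184956,  0.51547973],
       [-0.99987781,  0.01240645, -0.00951029,  0.01010328],
       [-0.00885344,  0.05196575,  0.99860962,  1.04139774],
       [ 0.        ,  0.        ,  0.        ,  1.        ]])}
side {'fov_y': 50.71792046201982, 'cx': 262.9924245023772, 'cy': 189.12303101190741, 'k1': -0.09841458101796563, 'pose': array([[ 0.93432148,  0.27039183, -0.23223187,  0.33208678],
       [-0.35593701,  0.67349392, -0.64785398, -0.67808712],
       [-0.01876767,  0.6879638 ,  0.72550229,  0.8923123 ],
       [ 0.        ,  0.        ,  0.        ,  1.        ]])}
```

View pics/top0.png

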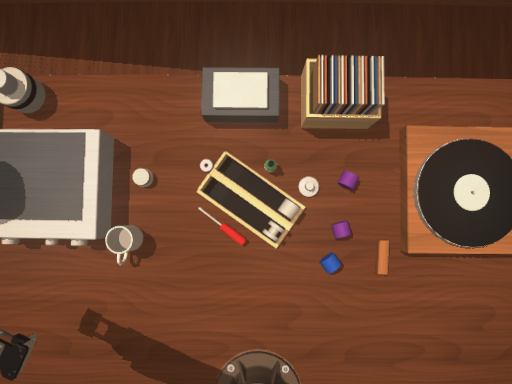

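View pics/side0.png

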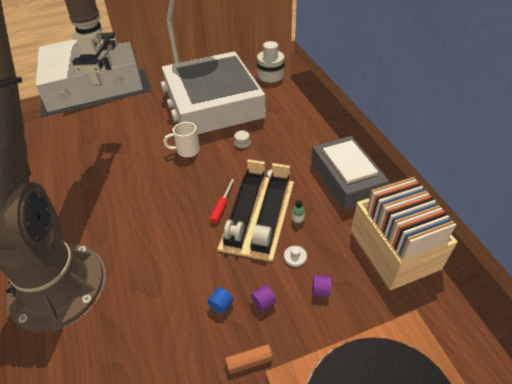

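The top view shows the rack at about (251,199), with its lower end to the right. Candidates for the drum are the plain silver drum (289,209), the waisted spool (273,231), two purple cylinders (348,181) and (342,230), and a blue one (331,263). I choose the silver plain one at (289,209), in the lane further from the robot, and check it in a crop.

```bash
cat > h.py <<'E'
import numpy as np,cv2
def KD(c):
    f=192/np.tan(np.radians(c["fov_y"]/2))
    return np.array([[f,0,c["cx"]],[0,f,c["cy"]],[0,0,1]]),np.array([c["k1"],0,0,0.])
def cast(c,uv,z):
    K,d=KD(c);n=cv2.undistortPoints(np.array([[uv]],float),K,d)[0,0]
    P=np.array(c["pose"]);r=P[:3,:3]@[n[0],-n[1],-1];o=P[:3,3]
    return o+r*(z-o[2])/r[2]
def proj(c,p):
    K,d=KD(c);P=np.array(c["pose"]);q=P[:3,:3].T@(np.array(p)-P[:3,3]);q=q*[1,-1,-1]
    return cv2.projectPoints(q.reshape(1,1,3),np.zeros(3),np.zeros(3),K,d)[0].ravel()
E
python3 - <<'E'
import cv2,numpy as np
a=cv2.imread("pics/top0.png")[145:255,190:310];b=cv2.imread("pics/side0.png")[150:265,205:325]
o=np.hstack([cv2.resize(x,(400,400),interpolation=cv2.INTER_CUBIC) for x in(a[:110,:110+10],b)])
cv2.imwrite("pics/crop.png",o)
E
```

```text
(no output)
```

View pics/crop.png

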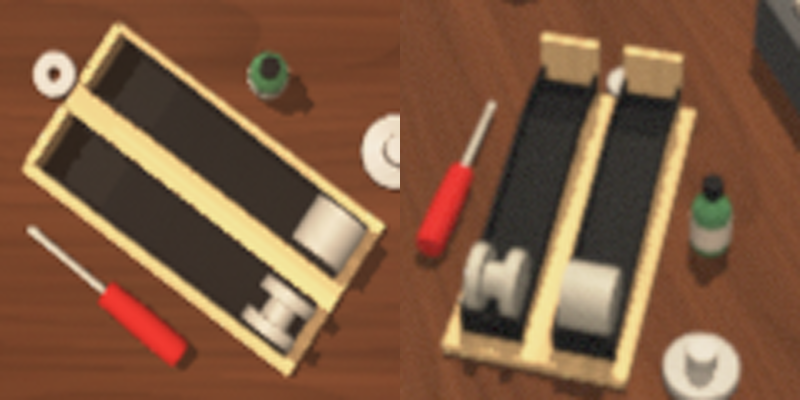

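```bash
python3 - <<'E'
from h import *;from cell import readout,vision
from scipy.spatial.transform import Rotation as R
c=vision.calibration("top");cs=vision.calibration("side")
im=cv2.imread("pics/top0.png")
L1=cast(c,(305.5,207.7),.012);L2=cast(c,(277,248.1),.012)
U1=cast(c,(225.4,151.3),.086);U2=cast(c,(196.6,191.8),.086)
for n,p in zip(("Lfar","Lnear","Ufar","Unear"),(L1,L2,U1,U2)):print(n,p.round(4))
d=((U1+U2)-(L1+L2))[:2];d/=np.linalg.norm(d);e=(L1-L2)[:2];print("yaw",np.degrees(np.arctan2(d[1],d[0])),"from cross",np.degrees(np.arctan2(e[0],-e[1])),np.linalg.norm(e))
for nm,cc,box in(("top0",c,(270,192,306,225)),("side0",cs,(252,222,274,252))):
    g=cv2.imread(f"pics/{nm}.png");x0,y0,x1,y1=box
    hsv=cv2.cvtColor(g,cv2.COLOR_BGR2HSV)[y0:y1,x0:x1];m=((hsv[...,1]<70)&(hsv[...,2]>110)).astype(np.uint8)
    n,_,st,ce=cv2.connectedComponentsWithStats(m);i=1+st[1:,4].argmax();uv=ce[i]+[x0,y0];print(nm,st[i],uv,cast(cc,uv,.062).round(4),"at z .053",cast(cc,uv,.053).round(4))
s=readout.observe();M=R.from_rotvec(s["ee_rot"]).as_matrix();print(M.round(3))
E
```

```text
Lfar [ 0.5429 -0.1354  0.012 ]
Lnear [ 0.4236 -0.0527  0.012 ]
Ufar [0.6938 0.0966 0.086 ]
Unear [0.5808 0.1738 0.086 ]
yaw 56.102246135283224 from cross 55.27079567468273 0.14516343257183706
top0 [  8   7  21  20 254] [288.18897638 208.27559055] [ 0.5393 -0.0799  0.062 ] at z .053 [ 0.5396 -0.0807  0.053 ]
side0 [  0   2  19  22 310] [261.07741935 234.43225806] [ 0.5365 -0.084   0.062 ] at z .053 [ 0.5387 -0.0776  0.053 ]
[[-0.919  0.394 -0.   ]
 [ 0.394  0.919 -0.001]
 [-0.    -0.001 -1.   ]]
```

The crop confirms it: the plain drum lies in the lane farther from the robot, at about (0.538, -0.080), and uphill points at a yaw of about 55.8°. I'll move above and behind it, with the fingers shut and lined up across the lane.

Emit:
carry_out:
  increments: [13,-35,0,0,0,-0.088,13,-35,0,0,0,-0.088,13,-35,0,0,0,-0.088,13,-35,0,0,0,-0.088,13,-35,0,0,0,-0.088,13,-35,0,0,0,-0.088,13,-35,0,0,0,-0.088,13,-35,0,0,0,-0.088,13,-35,0,0,0,-0.088,13,-35,0,0,0,-0.088,13,-35,0,0,0,-0.088,13,-35,0,0,0,-0.088,13,-35,0,0,0,-0.088,13,-35,0,0,0,-0.088,13,-35,0,0,0,-0.088,13,-35,0,0,0,-0.088,13,-35,0,0,0,-0.088,13,-35,0,0,0,-0.088,13,-35,0,0,0,-0.088,13,-35,0,0,0,-0.088]
  grip: 1
  newtons: 20

```text
clock: 2.6
position: [0.5061, -0.1271, 0.2267]
ee_rot: [-2.777, -1.468, -0.0]
force: [0.9, 0.5, 0.4]
width: 0.006
gripper_force: 0.0
```

Emit:
carry_out:
  increments: [0,0,-20,0,0,0,0,0,-20,0,0,0,0,0,-20,0,0,0,0,0,0,0,0,0]

```text
clock: 3.1
position: [0.5048, -0.1257, 0.1656]
ee_rot: [-2.774, -1.472, 0.004]
force: [0.1, -0.3, 0.4]
width: 0.007
gripper_force: 0.0
```

```bash
python3 - <<'E'
from h import *;from cell import readout,vision
from scipy.spatial.transform import Rotation as R
s=readout.observe();print(s["clock"],s["position"],s["width"],s["force"]);print(R.from_rotvec(s["ee_rot"]).as_matrix().round(3))
c=vision.calibration("wrist");im=vision.get_image("wrist");cv2.imwrite("pics/w1.png",im[:,:,::-1])
d=np.array([.562,.827,0]);e=np.array([-.827,.562,0]);D=np.array([.538,-.080,.053])
print("drum c",proj(c,D),"tcp",proj(c,s["position"]));np.save("cw.npy",c,allow_pickle=True)
E
```

```text
3.1 [ 0.50482156 -0.12573132  0.1656132 ] 0.007198286519857869 [ 0.11578938 -0.28779584  0.3848995 ]
[[ 0.561  0.828 -0.003]
 [ 0.828 -0.561  0.   ]
 [-0.002 -0.003 -1.   ]]
drum c [257.61474736 131.94094878] tcp [255.4488338  242.61189755]
```

View pics/w1.png

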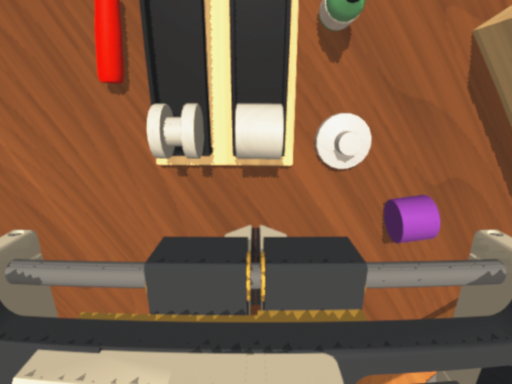

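Drum at (260,131) (predicted 258,132), spool at (175,131), and the lanes run straight up the picture, so the aim is good. I'll shift about 2 mm sideways and descend behind the drum.

Emit:
carry_out:
  increments: [2,-1,-20,0,0,0,0,0,-20,0,0,0,0,0,-20,0,0,0,0,0,-20,0,0,0,0,0,-20,0,0,0,0,0,-10,0,0,0,0,0,-8,0,0,0,0,0,0,0,0,0]

```text
clock: 4.15
position: [0.5082, -0.1266, 0.0488]
ee_rot: [2.774, 1.474, 0.0]
force: [-0.6, 0.4, 0.1]
width: 0.007
gripper_force: 0.0
```

Emit:
carry_out:
  increments: [2.8,4.1,0,0,0,0,2.8,4.1,0,0,0,0,2.2,3.3,0,0,0,0,1.7,2.5,0,0,0,0,1.7,2.5,0,0,0,0,1.7,2.5,0.4,0,0,0,1.7,2.5,0.4,0,0,0,1.7,2.5,0.4,0,0,0,1.7,2.5,0.4,0,0,0]

```text
clock: 5.28
position: [0.5263, -0.0999, 0.0504]
ee_rot: [2.774, 1.474, 0.0]
force: [-1.7, -0.8, 0.8]
width: 0.006
gripper_force: 0.8
```

```bash
python3 - <<'E'
from h import *;from cell import readout,vision
s=readout.observe();print(s["clock"],s["position"],s["force"])
im=vision.get_image("wrist");im2=vision.get_image("side")[190:265,205:325]
o=np.hstack([cv2.resize(im,(400,300)),cv2.resize(im2,(400,250)) if 0 else cv2.resize(im2,(400,300))]);cv2.imwrite("pics/w2.png",o[:,:,::-1])
E
```

```text
5.275 [ 0.52629057 -0.09991384  0.05038041] [-1.69335416 -0.81890316  0.82551544]
```

View pics/w2.png

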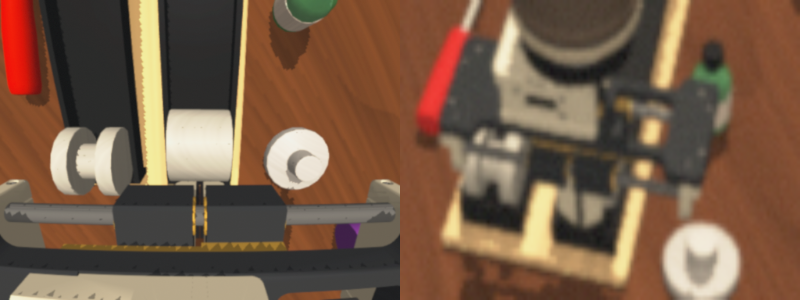

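The fingers now touch the drum (about 1.9 N back-force) and have begun pushing it; in the picture it is slightly uphill of the spool. I'll push on steadily up the slope.

Emit:
carry_out:
  increments: [2.2,3.3,0.6,0,0,0,2.8,4.1,0.7,0,0,0,2.8,4.1,0.7,0,0,0,2.8,4.1,0.7,0,0,0,2.8,4.1,0.7,0,0,0,2.8,4.1,0.7,0,0,0,2.8,4.1,0.7,0,0,0,2.8,4.1,0.7,0,0,0,2.8,4.1,0.7,0,0,0,2.8,4.1,0.7,0,0,0,2.8,4.1,0.7,0,0,0,2.8,4.1,0.7,0,0,0,2.8,4.1,0.7,0,0,0,2.8,4.1,0.7,0,0,0,2.8,4.1,0.7,0,0,0,2.8,4.1,0.7,0,0,0,2.8,4.1,0.7,0,0,0,2.8,4.1,0.7,0,0,0,2.2,3.3,0.6,0,0,0,1.7,2.5,0.4,0,0,0]

```text
clock: 7.88
position: [0.58, -0.021, 0.0639]
ee_rot: [2.774, 1.474, 0.0]
force: [0.1, -1.7, 0.6]
width: 0.004
gripper_force: 0.8
```

```bash
python3 - <<'E'
from h import *;from cell import readout,vision
s=readout.observe();p=s["position"];print(s["clock"],p,s["force"])
v=p[:2]-[.538,-.080];print("along",v@[.562,.827]*1e3,"lat",v@[-.827,.562]*1e3)
im=vision.get_image("wrist");cv2.imwrite("pics/w3.png",im[:,:,::-1])
E
```

```text
7.875 [ 0.5800216  -0.02097506  0.06387054] [ 0.07976141 -1.72964481  0.62274922]
along 72.42976576261863 lat -1.5798507564510034
```

View pics/w3.png

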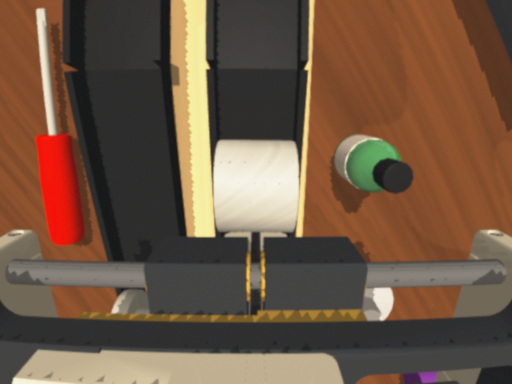

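The drum is in contact, square in the lane at (256,185), and the crest is at about row 68. I'll continue, then creep over the crest.

Emit:
carry_out:
  increments: [2.2,3.3,0.6,0,0,0,2.8,4.1,0.7,0,0,0,2.8,4.1,0.7,0,0,0,2.8,4.1,0.7,0,0,0,2.8,4.1,0.7,0,0,0,2.8,4.1,0.7,0,0,0,2.8,4.1,0.7,0,0,0,2.8,4.1,0.7,0,0,0,2.8,4.1,0.7,0,0,0,2.8,4.1,0.7,0,0,0,2.2,3.3,0.5,0,0,0,1.7,2.5,0.4,0,0,0,1.1,1.7,0.2,0,0,0,1.1,1.7,0.2,0,0,0,1.1,1.7,0,0,0,0,1.1,1.7,0,0,0,0]

```text
clock: 9.93
position: [0.6158, 0.032, 0.0721]
ee_rot: [-2.774, -1.474, -0.001]
force: [-1.0, 1.2, 0.1]
width: 0.008
gripper_force: 0.0
```

```bash
python3 - <<'E'
from h import *;from cell import readout,vision
s=readout.observe();p=s["position"];print(s["clock"],p,s["force"])
v=p[:2]-[.538,-.080];print("along",v@[.562,.827]*1e3,"lat",v@[-.827,.562]*1e3)
im=vision.get_image("wrist");cv2.imwrite("pics/w4.png",im[:,:,::-1])
E
```

```text
9.925 [0.61576474 0.03204784 0.07205265] [-0.98707503  1.17509425  0.12848373]
along 136.36734907563766 lat -1.3405498595147443
```

View pics/w4.png

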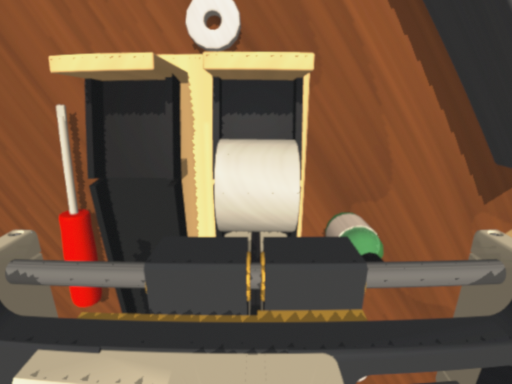

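The drum at (257,185) is at about the crest, still touching the fingers. I'll creep on a little more.

Emit:
carry_out:
  increments: [1.1,1.7,0,0,0,0,1.1,1.7,0,0,0,0,1.1,1.7,0,0,0,0,1.1,1.7,0,0,0,0,1.1,1.7,0,0,0,0,1.1,1.7,0,0,0,0,0,0,0,0,0,0,0,0,0,0,0,0,0,0,0,0,0,0,0,0,0,0,0,0]

```text
clock: 11.22
position: [0.6221, 0.0417, 0.072]
ee_rot: [2.774, 1.474, -0.0]
force: [0.0, -0.7, 0.5]
width: 0.006
gripper_force: 0.0
```

```bash
python3 - <<'E'
from h import *;from cell import readout,vision
s=readout.observe();p=s["position"];print(s["clock"],p,s["force"])
im=vision.get_image("wrist");cv2.imwrite("pics/w5.png",im[:300,:,::-1])
E
```

```text
11.225 [0.62214515 0.04174535 0.07204126] [ 2.36243197e-04 -7.39707247e-01  5.23817281e-01]
```

View pics/w5.png

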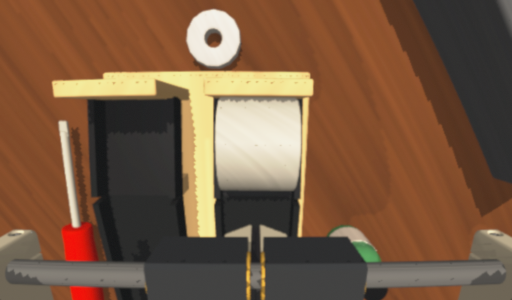

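The drum has rolled on to the stop and sits at (258,145), clear of the fingers. I'll raise the hand and move it away.

Emit:
carry_out:
  increments: [0,0,15,0,0,0,0,0,25,0,0,0,0,0,30,0,0,0,0,0,30,0,0,0,0,0,30,0,0,0,-20,-25,10,0,0,0,-25,-35,0,0,0,0,-25,-35,0,0,0,0,-20,-25,0,0,0,0,-20,-25,0,0,0,0,0,0,0,0,0,0,0,0,0,0,0,0]

```text
clock: 12.78
position: [0.5128, -0.1027, 0.2127]
ee_rot: [2.774, 1.474, 0.002]
force: [0.8, 0.4, -0.5]
width: 0.004
gripper_force: 0.0
```

```bash
python3 - <<'E'
from h import *;from cell import readout,vision
s=readout.observe();print(s["clock"],s["position"],s["force"])
im=vision.get_image("wrist");t=vision.get_image("side")[100:320,120:370]
cv2.imwrite("pics/w6.png",np.hstack([cv2.resize(x,(400,350)) for x in(im,t)])[:,:,::-1])
E
```

```text
12.775 [ 0.51275876 -0.10271612  0.21273116] [ 0.80362385  0.35971099 -0.46969019]
```

View pics/w6.png

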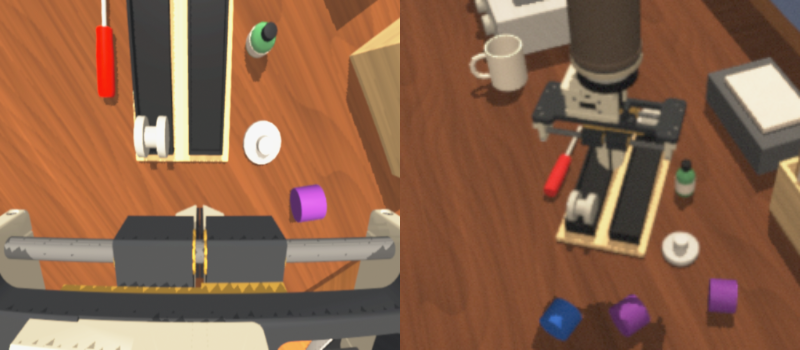

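The lane is empty below the crest, the spool is still at its foot, and everything else is undisturbed. The hand is clear, so I'll hand in.

```bash
python3 -c "
from cell import arm
print(arm.sign_off())"
```

```text
the job is handed in; nothing more can be done
None
```

The plain drum was pushed gently over the crest and rolled to rest against the upper stop, the spool and everything else I could see stayed in place, and I handed the job in at about 13 s with the hand clear.

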